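# Sweep the black knobs into the sorting tray

## Task

Using the fingertips, gently sweep the three black control knobs along the bench top through the open side of the three-sided wooden tray, until all three stand flat and completely inside it. Only push them: do not pick up, lift or tip over any knob. Leave the cream knob and everything else on the bench where it is.

Things in the scene. Friction and masses are not known exactly. Their poses are not given: they have to be found in the camera images.
- tray: fixed three-sided dark wooden tray; green felt floor flush with the bench top (z = 0), no lip at the mouth. Inside 130 mm deep (its x) by 240 mm wide (its y); walls 8 mm thick, 22 mm high at its +x, +y and -y sides. The whole -x side, roughly facing the robot, is open: the mouth, at x = -65 mm in its frame. Origin: middle of the floor
- dark_a: black control knob for an instrument, 32 mm diameter, 20 mm tall, 30 g nominal, standing flat and loose on the bench; origin at the centre of its underside, z up its axis; a brass dot on top. To be swept into the tray
- dark_b: black knob like dark_a, to be swept into the tray
- dark_c: black knob like dark_a, to be swept into the tray
- cream: cream control knob for an instrument, 32 mm diameter, 20 mm tall, 30 g nominal, standing flat and loose on the bench; origin at the centre of its underside, z up its axis; a steel dot on top. It stands in the same row as the black ones, the knobs some 65 mm or more apart between centres, and is to stay where it is
- tin: a bystander, to be left alone; closed round steel tin, 60 mm diameter, 45 mm tall, to the left; origin at the centre of its underside
- glue: a bystander, to be left alone; cream-coloured glue bottle, 72 mm diameter, 170 mm tall, far left; origin at the centre of its underside
- small_glue: a bystander, to be left alone; small white glue bottle, 40 mm diameter, 110 mm tall, far right; origin at the centre of its underside
- screwdriver: a bystander, to be left alone; screwdriver with an orange handle lying on the bench to the right, along its own x axis, about 200 mm long and 26 mm high; origin near its middle at bench level
- jar: a bystander, to be left alone; amber glass jar with a brass cap, 66 mm diameter, 75 mm tall, further off, right of the tray; origin at the centre of its underside
- plane: a bystander, to be left alone; small metal block plane, 150 mm long (its y) by 50 mm, about 65 mm tall, further off, left of the tray; origin at the centre of its underside
There are look-alikes about, which are no part of the job. Leave any green, purple or turquoise look-alike of the dark_a alone.

How it is judged:
By the outcome, as a careful person would: the job done as asked, in the order asked, and still so for the second after the job is handed in, with the robot touching nothing.
It also fails if it takes over 72 s, if anything falls off the work surface, if the arm or the gripper's body presses on something with over 40 N, if the wrist force passes 120 N, or if a joint passes its speed limit or range.

## Robot

A 6-joint arm with a two-finger parallel gripper is mounted at the origin on the work surface. World frame = base frame: x ahead of the robot, y to its left, z up, the work surface at z = 0. Lengths are in mm, angles in rad, forces in N, time in s.
With the tool pointing down it reaches from about 250 to 850 mm from the base axis. Payload 12.5 kg.
Tool frame: the origin (TCP) lies on the centre line of the jaws, within the pads' length; the fingertips stand ctrl.tips_ahead ahead of it and the grasp point (between the pads) lies 5 mm behind it (ctrl.tips_ahead is the distance from the TCP to the fingertips, in mm); z points along the fingers, y is the line along which they close (so a half turn about z gives the same grasp; the last joint's range is limited). The gripper opens to 93 mm and grips with 3 to 60 N. Pads are 15 mm wide; open, the fingers measure 128 mm over their backs; the gripper's body (75 mm by 188 mm) begins 65 mm behind the grasp point.
Start: joints at [1.107, 0.351, 1.652, -0, 1.139, -0.085], TCP at [203.361, 511.007, 195.733] pointing down, gripper open.
Joint ranges: [-2.75, 2.75], [-0.79, 2.1], [0.01, 2.65], [-1.57, 4.71], [0.07, 3.14], [-2.87, 2.87]. Speed limits (rad/s): [2.22, 2.22, 2.79, 3.14, 3.14, 3.14].

## Interface

Orientations are given as a rotation vector (axis times angle).
In Python, from station import ctrl, cams, job gives the robot as it stands. The module is installed in compiled form; this text tells all that it offers.
- The arm moves only by the tool arm_command, never from a script. Its argument "series" is one flat list of numbers, 7 for each row, row after row: the finger opening in cm, from 0 to 9.3, then the shift along the tool's x, y, z in cm, then the turn, a rotation vector about the tool's x, y, z in degrees. In form: [jaw, tx, ty, tz, rx, ry, rz, jaw, tx, ty, tz, rx, ry, rz, ...]. A call has 1 to 10 rows; each row is the pose to reach, as a shift and turn from the pose commanded when the call began, along the tool's axes at that moment; what a row does not reach only later rows make up. A row lasts 1/8 s, in which the tool goes at most 62.5 mm and 10.7 degrees, less where a joint would pass 70% of its speed; a pose out of reach is approached as far as the arm can. A call with a gripper value outside its range is refused whole. The fingers move at their own pace and stop on an object; the grip force is fixed at half the most. Time passes only in rows, so rows that repeat a pose let the fingers close. It gives the time, the measured TCP pose, the force, the opening and the grip force at its end, in the units of the state.
- ctrl.state(): the state, without advancing time (a new reading comes with each control period).
- cams.get_image(name): name is "scene" or "top"; returns (picture, depth): 480x640x3 uint8, red, green, blue; 480x640 float32, mm along the optical axis (not along the pixel's ray), 0 where there is no reading.
- cams.get_calibration(name): a dict with "fx", "fy", "cx", "cy" (pixels), "R" (3x3) and "t" (3): a world point X has camera coordinates R X + t. Camera axes: x right, y down, z forward; pixel columns grow to the right and rows downward; lengths in mm; the calibration is good to about 2 mm. A picture is of the moment at which its call begins. get_calibration takes no time and is no camera call.
- job.job_done(): hands the job in; it is judged then, once.
The state is a dict: "t": time; "joints": joint angles; "qvel": joint speeds; "effort": joint torques, N m; "position": TCP position; "tool_rot": TCP orientation; "wrist_force": force on the tool from outside, world axes, zero at the start; "ft_torque": the same for the moment, N m; "width": finger opening in mm; "grasp_force": force on a finger pad.
Only numpy, scipy, OpenCV 4.12 (cv2) and the standard library are available. Lean on these libraries where they do the work, as an engineer would, in place of code of your own. Each camera call takes 0.05 s, during which the arm holds its last target. There are 200 camera calls.

## Working session

There is one attempt and no reset: what is moved stays moved. The work goes in short steps, Python scripts to look and compute and a tool call to move; the robot and the scene stay as the last step left them, time stands still between calls to the robot, and variables do not carry over. Pictures are saved under pics/ and viewed, at most 10 in all, crops included, and the job is handed in when it is done.

Besides the shell and the picture viewer there is one more tool, called after ">>>" by a JSON object that holds its "api" and its "payload", one argument or row to a line. arm_command: Moves the arm, as the interface text tells. Its arguments: {"type":"object","properties":{"series":{"type":"array","items":{"type":"number"}}},"required":["series"]}

```bash
mkdir -p pics && cat > h.py <<'E'
import numpy as np, cv2
from station import ctrl, cams, job
def ray(c,u,v,z):
    R=np.array(c["R"]);t=np.array(c["t"]);o=-R.T@t
    d=R.T@np.array([(u-c["cx"])/c["fx"],(v-c["cy"])/c["fy"],1.])
    return o+d*(z-o[2])/d[2]
def px(c,X):
    p=np.array(c["R"])@np.array(X)+np.array(c["t"])
    return p[0]/p[2]*c["fx"]+c["cx"],p[1]/p[2]*c["fy"]+c["cy"]
E
python3 - <<'E'
from h import *
for n in("scene","top"):
    im,d=cams.get_image(n);cv2.imwrite(f"pics/{n}0.png",im[:,:,::-1]);np.save(f"{n}_d.npy",d)
    c=cams.get_calibration(n);R=np.array(c["R"]);print(n,c["fx"],c["cx"],c["cy"],-R.T@np.array(c["t"]),R.round(3).tolist())
s=ctrl.state();print(s["t"],s["position"],s["tool_rot"],s["width"],s["wrist_force"],ctrl.tips_ahead)
E
```

```text
scene 575.6770454731225 314.2129911391717 251.55104362806551 [1068.84926294 -968.86808956 1133.2635978 ] [[0.89, 0.455, -0.001], [0.325, -0.637, -0.699], [-0.319, 0.622, -0.715]]
top 519.7228103906922 324.27953768830326 239.56454684083081 [ 509.00671432    5.67144096 1101.65543209] [[-0.024, -1.0, 0.008], [-0.999, 0.023, -0.048], [0.048, -0.009, -0.999]]
0.1 [203.22937303 510.75378214 195.2741831 ] [-5.91377376e-01 -3.08516536e+00  1.47316683e-03] 92.92230742463698 [ 0.58015217  0.20509509 -0.34330454] 14.0
```

View pics/top0.png

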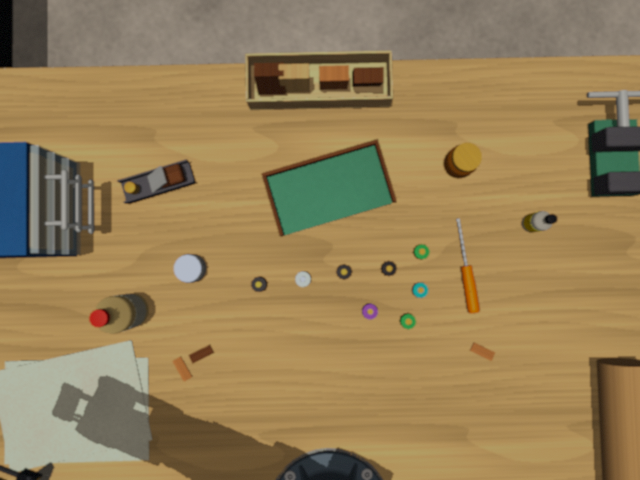

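View pics/scene0.png

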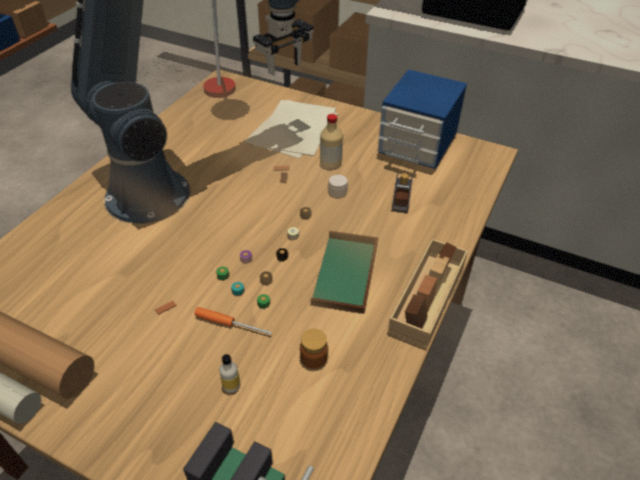

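The top view shows the tray with corners near (263,176), (377,142), (395,200) and (282,235), with its mouth on the lower side. Dark knobs are at (259,284), (344,272) and (389,268), and the cream knob is at (303,279). The look-alikes are purple (370,311), turquoise (420,290) and green (421,252) and (408,321). The three dark knobs share the cream knob's row, so they fit the description. I'll confirm that in an enlarged crop.

```bash
python3 - <<'E'
from h import *
a=cv2.imread("pics/top0.png");b=cv2.imread("pics/scene0.png")
A=cv2.resize(a[130:330,235:445],None,fx=2.8,fy=2.8,interpolation=cv2.INTER_CUBIC)[:,:]
B=cv2.resize(b[195:310,210:320],None,fx=1.9,fy=1.9,interpolation=cv2.INTER_CUBIC)
o=np.zeros((560,800,3),np.uint8);o[:A.shape[0],:588]=A;o[:B.shape[0],590:590+B.shape[1]]=B[:, :210]
cv2.imwrite("pics/crop1.png",o)
ct=cams.get_calibration("top");cs=cams.get_calibration("scene")
def cen(im,uv,r):
    u,v=uv;p=im[v-r:v+r+1,u-r:u+r+1].astype(int);h=cv2.cvtColor(p.astype(np.uint8),cv2.COLOR_BGR2HSV)
    bg=np.median(im[v-22:v+23,u-22:u+23].reshape(-1,3),0)
    m=(np.abs(p-bg).sum(2)>90).astype(np.uint8)
    m=cv2.morphologyEx(m,cv2.MORPH_CLOSE,np.ones((3,3)))
    n,l,s,c=cv2.connectedComponentsWithStats(m);k=1+np.argmax(s[1:,4]);
    ring=p[m>0]
    return c[k]+[u-r,v-r],s[k,2:],np.percentile(ring,20,axis=0),h[r,r]
def tri(u,w):
    # nearest point of two rays
    L=[]
    for c,q in((ct,u),(cs,w)):
        o=ray(c,*q,0);o2=ray(c,*q,100);L.append((o,(o2-o)/np.linalg.norm(o2-o)))
    M=sum(np.eye(3)-np.outer(d,d) for o,d in L);r=sum((np.eye(3)-np.outer(d,d))@o for o,d in L)
    return np.linalg.solve(M,r)
for n,u,w in(("k1",(259,284),(306,213)),("cream",(303,279),(293,233)),("k2",(344,272),(282,254)),("k3",(389,268),(266,278)),("green",(421,252),(264,300)),("purple",(370,311),(246,256)),("turq",(420,290),(238,288)),("green2",(408,321),(223,272))):
    c,s,col,_=cen(a,u,11);c2,s2,col2,_=cen(b,w,9)
    print(n,c.round(1),s,col,c2.round(1),s2,col2,"xy@20",ray(ct,*c,20)[:2].round(1),"tri",tri(c,c2).round(0))
g=cv2.inRange(cv2.cvtColor(a,cv2.COLOR_BGR2HSV),(60,80,30),(90,255,255))
cs_,_=cv2.findContours(g[120:250,240:410].copy(),0,2);k=max(cs_,key=cv2.contourArea)+[240,120]
r=cv2.minAreaRect(k);bp=cv2.boxPoints(r);print("felt",bp.round(1).tolist());P=np.array([ray(ct,*q,0)[:2] for q in bp]);print(P.round(1),P.mean(0),[np.linalg.norm(P[i]-P[i-1]).round(1) for i in range(4)])
for uv,z in(((187,268),45),((466,157),75),((482,305),26),((458,220),5),((467,268),26)):print(uv,ray(ct,*uv,z).round(0))
E
```

```text
k1 [259.1 283.8] [ 17  16 186] [53. 59. 65.] [305.1 212.9] [ 12  13 130] [45.  67.8 84. ] xy@20 [472.3 133.4] tri [473. 135.  10.]
cream [302.3 278.8] [ 15  15 177] [168. 174. 173.] [292.5 233.3] [ 12  13 123] [ 72.  95. 107.] xy@20 [480.4  43.8] tri [480.  44.   9.]
k2 [343.7 271.4] [ 17  16 159] [50. 55. 61.] [281.9 254.3] [ 13  14 149] [15.  19.  24.6] xy@20 [493.7 -42.5] tri [494. -43.  10.]
k3 [388.2 268.1] [ 17  15 181] [41. 45. 51.] [265.6 278.2] [ 13  15 153] [46. 70. 88.] xy@20 [ 498.4 -135.2] tri [ 499. -136.    9.]
green [420.1 251.4] [ 17  14 148] [ 61.  125.8  47. ] [263.2 301.6] [ 14  16 168] [39.4 73.4 45. ] xy@20 [ 531.6 -202.8] tri [ 532. -205.    6.]
purple [369.3 310.5] [ 16  16 172] [128.2  71.  126. ] [245.6 256.8] [ 13  14 139] [ 70.6  78.  105.6] xy@20 [411.6 -93.5] tri [411. -94.   9.]
turq [419.3 289.7] [ 16  15 169] [123.6 139.   27. ] [237.5 289.2] [ 14  16 154] [64.  76.2 37. ] xy@20 [ 452.  -198.6] tri [ 452. -201.    7.]
green2 [406.6 320.1] [ 16  16 154] [ 59. 119.  49.] [222.5 273.6] [ 14  15 159] [37.  67.  46.2] xy@20 [ 390.1 -170.2] tri [ 389. -172.    7.]
felt [[266.3999938964844, 176.3000030517578], [374.6000061035156, 144.1999969482422], [391.79998779296875, 202.1999969482422], [283.70001220703125, 234.3000030517578]]
[[ 699.7  116.2]
 [ 763.9 -116.6]
 [ 638.3 -149.8]
 [ 575.    82. ]] [669.19869243 -17.03797146] [np.float64(129.3), np.float64(241.5), np.float64(129.9), np.float64(240.2)]
(187, 268) [508. 276.  45.]
(466, 157) [ 717. -290.   75.]
(482, 305) [ 418. -326.   26.]
(458, 220) [ 596. -288.    5.]
(467, 268) [ 495. -298.   26.]
```

View pics/crop1.png

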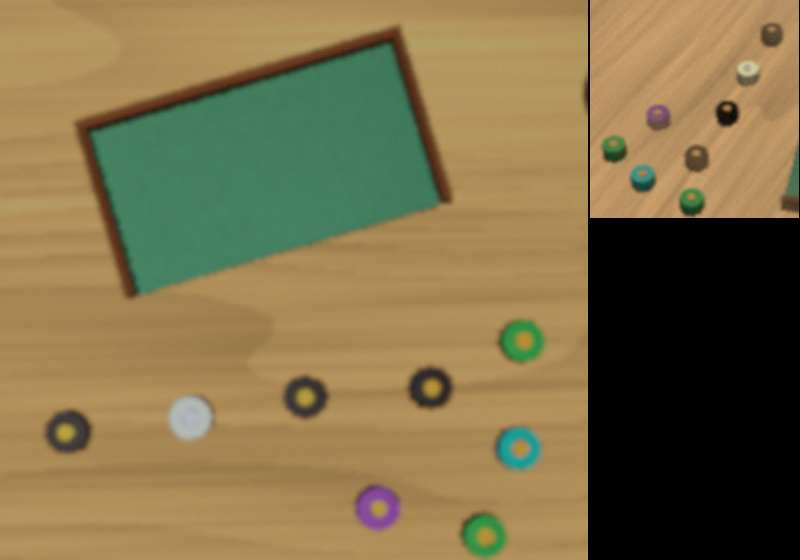

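The crop confirms it. All three dark knobs with brass dots are black and stand in one row with the cream one. The green, turquoise and purple rings are clearly different. Measured centres in mm:

| Item | x | y | Note |
|---|---|---|---|
| k1 | 473 | 134 | |
| cream | 480 | 44 | |
| k2 | 494 | -43 | |
| k3 | 498 | -135 | |
| tray centre | 669 | -17 | yaw about 15° |

Two-view heights come out near 10 mm at mid-height, which matches 20 mm tall knobs. I'll start with k1, pushing it with a 20 mm gap between the fingertips.

>>> {"api": "arm_command", "payload": {
  "series": [2.0,-34.4,-23.0,0,0,0,24.5,2.0,-34.4,-23.0,0,0,0,24.5,2.0,-34.4,-23.0,0,0,0,24.5,2.0,-34.4,-23.0,0,0,0,24.5,2.0,-34.4,-23.0,0,0,0,24.5,2.0,-34.4,-23.0,0,0,0,24.5,2.0,-34.4,-23.0,0,0,0,24.5,2.0,-34.4,-23.0,0,0,0,24.5,2.0,-34.4,-23.0,0,0,0,24.5,2.0,-34.4,-23.0,0,0,0,24.5]
}}

```text
t: 1.35
position: [437.4, 170.9, 195.7]
tool_rot: [-1.231, -2.89, 0.0]
wrist_force: [-0.5, -0.6, 0.6]
width: 20.0
grasp_force: 0.0
```

```bash
cat >> h.py <<'E'
from scipy.spatial.transform import Rotation as Ro
def to(x,y,z,ang,fine=True):
    "shift (cm) and z-turn (deg) so TCP goes to x,y,z with tool -x (push direction) along world angle ang (deg)"
    s=ctrl.state();R=Ro.from_rotvec(s["tool_rot"]).as_matrix()
    sh=R.T@(np.array([x,y,z])-s["position"])/10
    a=np.degrees(np.arctan2(-R[1,0],-R[0,0]))
    print("t",round(s["t"],2),"pos",np.round(s["position"],1),"push ang",a.round(1),"w",round(s["width"],1),"| shift",sh.round(2),"rz",round(-((ang-a+180)%360-180),1),"zaxis",R[:,2].round(3),"F",np.round(s["wrist_force"],1))
T0=np.array([669.2,-17.0]);ya=np.radians(15.06);TX=np.array([np.cos(ya),np.sin(ya)]);TY=np.array([-TX[1],TX[0]])
def w(tx,ty): return T0+tx*TX+ty*TY
def tr(p): q=np.array(p[:2])-T0;return np.array([q@TX,q@TY])
E
python3 - <<'E'
from h import *
to(438.4,170,19,-46.2)
for n,p in dict(k1=(473,134),cream=(480,44),k2=(494,-42.5),k3=(498.5,-135.5)).items(): print(n,tr(p).round(1))
E
```

```text
t 1.35 pos [437.4 170.9 195.7] push ang -46.1 w 20.0 | shift [-0.14  0.02 17.67] rz 0.1 zaxis [-0.  0. -1.] F [-0.5 -0.6  0.6]
k1 [-150.2  196.8]
cream [-166.9  108.1]
k2 [-175.8   20.9]
k3 [-195.6  -70.1]
```

>>> {"api": "arm_command", "payload": {
  "series": [2.0,0,0,5,0,0,0,2.0,0,0,10,0,0,0,2.0,-0.1,0,14,0,0,0,2.0,-0.1,0,16.5,0,0,0,2.0,-0.1,0,17.6,0,0,0,2.0,-0.1,0,17.6,0,0,0,2.0,-1.0,0,17.6,0,0,0,2.0,-2.0,0,17.6,0,0,0,2.0,-2.8,0,17.6,0,0,0,2.0,-3.6,0,17.6,0,0,0]
}}

```text
t: 2.6
position: [463.4, 143.6, 20.0]
tool_rot: [1.233, 2.889, 0.0]
wrist_force: [-0.0, -0.1, -0.2]
width: 20.1
grasp_force: 0.0
```

```bash
python3 - <<'E'
from h import *
p=np.array([473,134])+125*np.array([.692,-.722]);to(p[0],p[1],19,-46.2)
im,_=cams.get_image("top");cv2.imwrite("pics/t1.png",cv2.resize(im[130:330,235:445,::-1],None,fx=2.8,fy=2.8))
E
```

```text
t 2.6 pos [463.4 143.6  20. ] push ang -46.2 w 20.1 | shift [-13.85   0.03   0.1 ] rz -0.0 zaxis [ 0.  0. -1.] F [-0.  -0.1 -0.2]
```

View pics/t1.png

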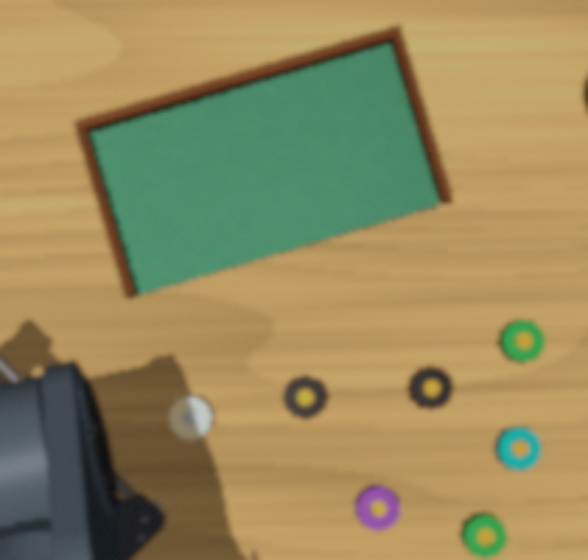

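The hand covers k1 in this view, at crop pixel (68,430). The other knobs haven't moved, so I'll push on.

>>> {"api": "arm_command", "payload": {
  "series": [2.0,-0.7,0,0,0,0,0,2.0,-1.6,0,0,0,0,0,2.0,-2.5,0,0,0,0,0,2.0,-3.5,0,0,0,0,0,2.0,-4.5,0,0,0,0,0,2.0,-5.5,0,0,0,0,0,2.0,-6.5,0,0,0,0,0,2.0,-7.5,0,0,0,0,0,2.0,-8.5,0,0,0,0,0,2.0,-9.5,0,0,0,0,0]
}}

```text
t: 3.9
position: [529.0, 75.0, 19.7]
tool_rot: [-1.233, -2.89, 0.0]
wrist_force: [0.5, 0.0, 0.8]
width: 20.1
grasp_force: 0.0
```

>>> {"api": "arm_command", "payload": {
  "series": [2.0,-1.0,0,0,0,0,0,2.0,-2.0,0,0,0,0,0,2.0,-3.0,0,0,0,0,0,2.0,-3.8,0,0,0,0,0,2.0,-4.4,0,0,0,0,0,2.0,-4.4,0,0,0,0,0,2.0,-3.4,0,0,0,0,0,2.0,-1.8,0,0,0,0,0,2.0,-1.8,0,-4,0,0,0,2.0,-1.8,0,-9,0,0,0]
}}

```text
t: 5.15
position: [539.3, 63.6, 110.1]
tool_rot: [-1.23, -2.888, 0.002]
wrist_force: [0.5, 0.3, 0.2]
width: 19.8
grasp_force: 0.0
```

```bash
python3 - <<'E'
from h import *
for n in("top","scene"):
    im,_=cams.get_image(n);cv2.imwrite(f"pics/{n}2.png",im[:,:,::-1])
t=cv2.imread("pics/top2.png");s=cv2.imread("pics/scene2.png")
o=np.hstack([cv2.resize(t[130:330,235:445],(420,400)),cv2.resize(s[190:310,205:319],(380,400))]);cv2.imwrite("pics/c2.png",o)
p=w(-128,70);to(p[0],p[1],110,15.06)
E
```

```text
t 5.25 pos [542.8  63.7 114.3] push ang -46.2 w 20.0 | shift [-2.27 -4.32  0.42] rz -61.2 zaxis [ 0.007  0.    -1.   ] F [0.7 0.1 0.8]
```

View pics/c2.png

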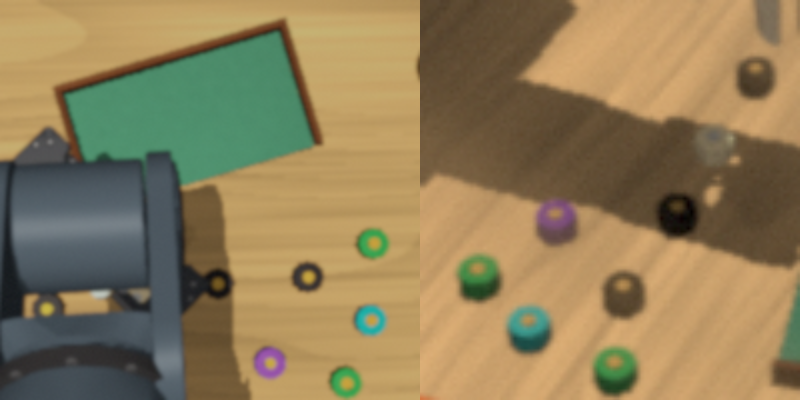

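k1 seems not to have moved: it shows at top pixel (258.5,284) and scene pixel (305.5,213). I'll check where the fingertips really are by projecting the TCP into both full views.

```bash
python3 - <<'E'
from h import *
s=ctrl.state();p=s["position"];R=Ro.from_rotvec(s["tool_rot"]).as_matrix()
o=[]
for n in("top","scene"):
    im=cv2.imread(f"pics/{n}2.png");c=cams.get_calibration(n)
    for q,col in((p+14*R[:,2],(0,0,255)),(np.array([473,134,20]),(255,0,0)),(np.array([563,40,20]),(255,0,255))):
        cv2.circle(im,tuple(int(round(v)) for v in px(c,q)),3,col,1);print(n,np.round(px(c,q)))
    y,x=(100,150) if n=="top" else (120,180)
    o.append(cv2.resize(im[y:y+220,x:x+200],(400,440)))
cv2.imwrite("pics/c3.png",np.hstack(o))
E
```

```text
top [290. 248.]
top [259. 283.]
top [303. 239.]
scene [315. 212.]
scene [305. 211.]
scene [318. 241.]
```

View pics/c3.png

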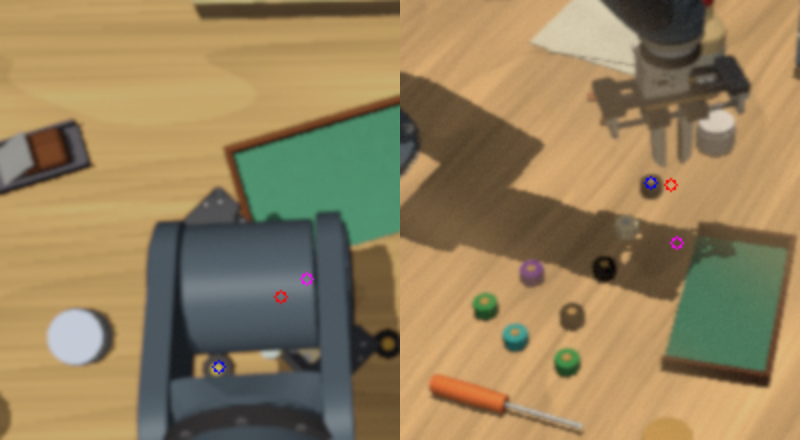

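k1 indeed hasn't moved. In the scene view the fingertips appear about 12 px above the projected tip position, so they passed over the knob. I'll measure the real tip height from the scene depth.

```bash
python3 - <<'E'
from h import *
s=ctrl.state();print(s["position"],s["joints"],s["qvel"])
im,d=cams.get_image("scene");c=cams.get_calibration("scene");R=np.array(c["R"]);t=np.array(c["t"])
cv2.imwrite("pics/scene3.png",im[:,:,::-1])
def pt(u,v):
    z=d[v,u];return (R.T@(np.array([(u-c["cx"])/c["fx"]*z,(v-c["cy"])/c["fy"]*z,z])-t))
for u in(308,309,310,311,321,322,323,324):
    print(u,[(v,*pt(u,v).round(0)) for v in range(180,212,3)])
print("knob",pt(305,212).round(0),"bench",pt(330,212).round(0))
E
```

```text
[542.80160838  63.65153998 114.33845978] [ 3.14898917e-02  4.39615051e-01  1.74332049e+00  1.22825214e-04
  9.51240223e-01 -7.33889329e-01] [-0.00243939  0.06692051  0.05863939 -0.00051174 -0.07556893 -0.0029055 ]
308 [(180, np.float64(543.0), np.float64(23.0), np.float64(238.0)), (183, np.float64(546.0), np.float64(18.0), np.float64(232.0)), (186, np.float64(535.0), np.float64(38.0), np.float64(204.0)), (189, np.float64(534.0), np.float64(40.0), np.float64(192.0)), (192, np.float64(532.0), np.float64(43.0), np.float64(180.0)), (195, np.float64(531.0), np.float64(44.0), np.float64(169.0)), (198, np.float64(532.0), np.float64(43.0), np.float64(159.0)), (201, np.float64(534.0), np.float64(39.0), np.float64(153.0)), (204, np.float64(456.0), np.float64(185.0), np.float64(-1.0)), (207, np.float64(473.0), np.float64(154.0), np.float64(19.0)), (210, np.float64(480.0), np.float64(140.0), np.float64(21.0))]
309 [(180, np.float64(547.0), np.float64(21.0), np.float64(240.0)), (183, np.float64(548.0), np.float64(20.0), np.float64(232.0)), (186, np.float64(536.0), np.float64(42.0), np.float64(202
[... 4032 characters left out ...]
51.0), np.float64(229.0)), (183, np.float64(564.0), np.float64(71.0), np.float64(201.0)), (186, np.float64(564.0), np.float64(72.0), np.float64(190.0)), (189, np.float64(565.0), np.float64(69.0), np.float64(183.0)), (192, np.float64(565.0), np.float64(69.0), np.float64(173.0)), (195, np.float64(564.0), np.float64(72.0), np.float64(161.0)), (198, np.float64(564.0), np.float64(73.0), np.float64(149.0)), (201, np.float64(493.0), np.float64(219.0), np.float64(-0.0)), (204, np.float64(499.0), np.float64(208.0), np.float64(-1.0)), (207, np.float64(507.0), np.float64(191.0), np.float64(3.0)), (210, np.float64(511.0), np.float64(182.0), np.float64(-0.0))]
knob [477. 127.  22.] bench [530. 185.  -3.]
```

```bash
python3 - <<'E'
from h import *
c=cams.get_calibration("scene");R=np.array(c["R"]);t=np.array(c["t"])
for k in range(3):
    s=ctrl.state();im,d=cams.get_image("scene")
    v,u=np.mgrid[190:216,300:335];z=d[190:216,300:335]
    P=np.stack([(u-c["cx"])/c["fx"]*z,(v-c["cy"])/c["fy"]*z,z],-1).reshape(-1,3);W=(P-t)@R
    m=(W[:,2]>40)&(W[:,0]>520)&(W[:,1]<90)
    print(s["t"],s["position"].round(1),s["joints"].round(4),s["qvel"].round(3),"tip z",np.sort(W[m,2])[:6].round(0),m.sum())
E
```

```text
5.3 [541.6  63.5 111.9] [ 3.1300e-02  4.4260e-01  1.7459e+00  1.0000e-04  9.4890e-01 -7.3400e-01] [-0.004  0.052  0.041  0.001 -0.024 -0.001] tip z [136. 137. 137. 138. 139. 139.] 182
5.35 [540.6  63.3 110.1] [ 3.1000e-02  4.4490e-01  1.7473e+00  1.0000e-04  9.4820e-01 -7.3410e-01] [-0.005  0.038  0.019 -0.001 -0.004 -0.003] tip z [131. 133. 134. 136. 136. 136.] 202
5.4 [540.1  63.1 109.1] [ 3.0700e-02  4.4640e-01  1.7479e+00  1.0000e-04  9.4820e-01 -7.3430e-01] [-0.005  0.022  0.005 -0.001  0.001 -0.004] tip z [133. 134. 134. 135. 135. 136.] 188
```

The arm has settled at reported z = 109, but the depth picture puts the fingertips at z ≈ 134, where 95 was expected. The tips therefore stand about 39 mm higher than the state and `tips_ahead` imply. In xy they agree. I'll go back behind k1, lower part way and measure the tip height again before contact.

>>> {"api": "arm_command", "payload": {
  "series": [2.0,4,0,0,0,0,0,2.0,8,0,0,0,0,0,2.0,12,0,0,0,0,0,2.0,14.8,0,0,0,0,0,2.0,14.8,0,3,0,0,0,2.0,14.8,0,6,0,0,0,2.0,14.8,0,9,0,0,0,2.0,14.8,0,10,0,0,0,2.0,14.8,0,10,0,0,0,2.0,14.8,0,10,0,0,0]
}}

```text
t: 6.7
position: [439.1, 169.5, 10.5]
tool_rot: [1.232, 2.889, 0.001]
wrist_force: [-0.1, 0.1, -0.0]
width: 20.2
grasp_force: 0.0
```

```bash
cat >> h.py <<'E'
def tips():
    "lowest points near the fingers in the scene depth, above 4 mm"
    c=cams.get_calibration("scene");R=np.array(c["R"]);t=np.array(c["t"]);s=ctrl.state();p=s["position"]
    im,d=cams.get_image("scene");v,u=np.mgrid[0:480,0:640]
    P=np.stack([(u-c["cx"])/c["fx"]*d,(v-c["cy"])/c["fy"]*d,d],-1).reshape(-1,3);W=(P-t)@R
    m=(np.hypot(W[:,0]-p[0],W[:,1]-p[1])<36)&(W[:,2]>-30)&(W[:,2]<p[2]+120)&(d.ravel()>0)
    Q=W[m];h=np.histogram(Q[:,2],bins=np.arange(-12,100,6));print("hist from -12 by 6:",h[0])
    f=Q[Q[:,2]>p[2]+40];print("finger xy",f[:,:2].mean(0).round(0),"pos",p.round(1),"F",np.round(s["wrist_force"],1),"t",s["t"])
    return im
E
python3 - <<'E'
from h import *
im=tips();c=cams.get_calibration("scene");p=ctrl.state()["position"]
u,v=map(int,px(c,p));cv2.imwrite("pics/c4.png",cv2.resize(im[v-60:v+60,u-70:u+70,::-1],None,fx=5,fy=5,interpolation=cv2.INTER_CUBIC));print("crop origin",u-70,v-60,"exp tip px",px(c,p-[0,0,14]))
to(438.4,170,-22,-46.2)
E
```

```text
hist from -12 by 6: [  1  86 146   5   3   3   0   3  10  20  17  19  21  16  26  14  24  28]
finger xy [446. 165.] pos [439.1 169.5  10.5] F [-0.1  0.1 -0. ] t 6.7
crop origin 230 142 exp tip px (np.float64(300.486417721214), np.float64(206.04806552121033))
t 6.75 pos [439.2 169.5  10.6] push ang -46.2 w 19.8 | shift [ 0.09 -0.03  3.26] rz -0.0 zaxis [ 0.001  0.    -1.   ] F [-0.6 -0.2  0.6]
```

View pics/c4.png

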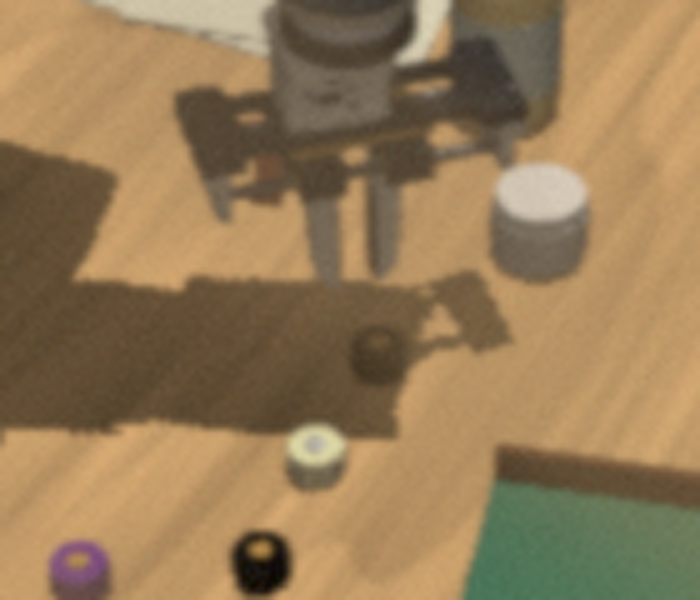

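The view shows the gripper behind k1, which is at crop pixel (378,355). The fingertips at (330,280) and (380,275) are clearly above the bench, and depth gives about 34 mm at reported z = 10.5. So tip z ≈ reported z + 25, and I'll lower another 27 mm slowly.

>>> {"api": "arm_command", "payload": {
  "series": [2.0,0,0,1,0,0,0,2.0,0,0,1.8,0,0,0,2.0,0,0,2.3,0,0,0,2.0,0,0,2.7,0,0,0,2.0,0,0,2.7,0,0,0,2.0,0,0,2.7,0,0,0]
}}

```text
t: 7.5
position: [438.7, 169.4, -17.1]
tool_rot: [1.233, 2.89, 0.0]
wrist_force: [-0.5, 0.7, 0.0]
width: 19.8
grasp_force: 0.0
```

```bash
python3 - <<'E'
from h import *
im=tips();im=tips();c=cams.get_calibration("scene");R=np.array(c["R"]);t=np.array(c["t"])
p=np.array([473,134])+125*np.array([.692,-.722]);to(p[0],p[1],-17,-46.2)
E
```

```text
hist from -12 by 6: [ 2 77 99 16 12 20 23 15 20 16 24 25 16 23 10  3  1  3]
finger xy [445. 165.] pos [438.7 169.4 -17.1] F [-0.5  0.7  0. ] t 7.5
hist from -12 by 6: [  1  70 103  15  14  20  20  19  20  17  20  21  25  21   9   3   2   1]
finger xy [445. 164.] pos [438.7 169.4 -17.1] F [-0.5  0.3  0.1] t 7.55
t 7.6 pos [438.8 169.4 -17.1] push ang -46.2 w 19.9 | shift [-1.743e+01  2.000e-02 -1.000e-02] rz -0.0 zaxis [ 0.  0. -1.] F [-0.8 -0.3  0.4]
```

>>> {"api": "arm_command", "payload": {
  "series": [2.0,-1,0,0,0,0,0,2.0,-2,0,0,0,0,0,2.0,-2.8,0,0,0,0,0,2.0,-3.6,0,0,0,0,0,2.0,-4.5,0,0,0,0,0,2.0,-5.4,0,0,0,0,0,2.0,-6.3,0,0,0,0,0]
}}

```text
t: 8.48
position: [482.7, 123.5, -17.3]
tool_rot: [1.233, 2.89, 0.0]
wrist_force: [-0.3, -1.0, -0.5]
width: 19.7
grasp_force: 0.1
```

```bash
python3 - <<'E'
from h import *
im,d=cams.get_image("scene");c=cams.get_calibration("scene");p=ctrl.state()["position"]
D=np.array([.692,-.722,0]);k=p+20*D;k[2]=10
print("expected knob px if pushed",px(c,k),k)
def disk(X): u,v=map(int,np.round(px(c,X)));return im[v-2:v+3,u-2:u+3].mean((0,1)).round(0)
print("at old spot",disk([473,134,10]),"at new",disk(k))
u,v=map(int,px(c,k));cv2.imwrite("pics/c5.png",cv2.resize(im[v-60:v+60,u-70:u+70,::-1],None,fx=5,fy=5,interpolation=cv2.INTER_CUBIC));print(u-70,v-60,p)
E
```

```text
expected knob px if pushed (np.float64(308.2591960100877), np.float64(221.0539068239629)) [497.25545272 108.52250308  10.        ]
at old spot [102.  84.  60.] at new [65. 52. 34.]
238 161 [483.41545272 122.96250308 -17.18784451]
```

View pics/c5.png

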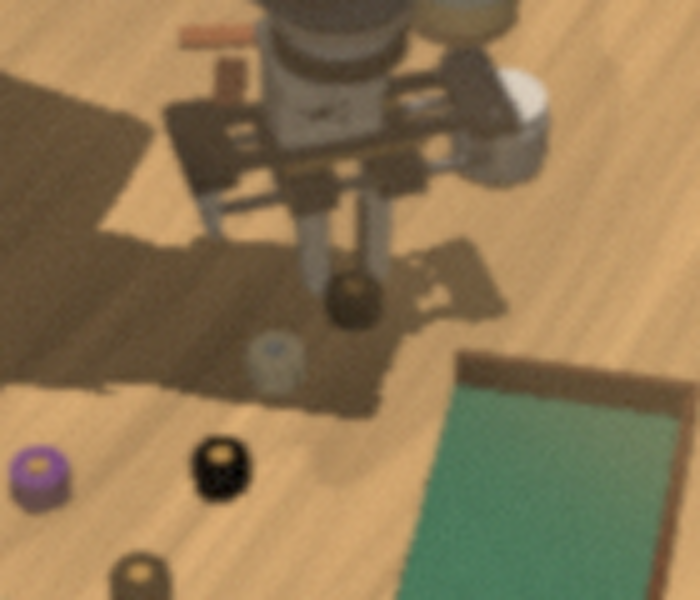

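k1, at crop pixel (355,300), now sits in the notch between the fingertips and moves with them. The cream knob at (275,362) is untouched, so I'll carry on.

>>> {"api": "arm_command", "payload": {
  "series": [2.0,-0.9,0,0,0,0,0,2.0,-1.9,0,0,0,0,0,2.0,-2.9,0,0,0,0,0,2.0,-3.9,0,0,0,0,0,2.0,-4.9,0,0,0,0,0,2.0,-5.9,0,0,0,0,0,2.0,-6.9,0,0,0,0,0,2.0,-7.9,0,0,0,0,0,2.0,-8.9,0,0,0,0,0,2.0,-9.8,0,0,0,0,0]
}}

```text
t: 9.78
position: [550.5, 52.7, -17.3]
tool_rot: [-1.233, -2.89, 0.0]
wrist_force: [0.2, 0.5, -0.5]
width: 20.3
grasp_force: 0.2
```

>>> {"api": "arm_command", "payload": {
  "series": [2.0,-0.8,0,0,0,0,0,2.0,-1.3,0,0,0,0,0,2.0,-1.3,0,0,0,0,0,2.0,-0.6,0,0,0,0,0,2.0,1.2,0,0,0,0,0,2.0,1.2,0,-2.5,0,0,0,2.0,1.2,0,-5,0,0,0,2.0,1.2,0,-6,0,0,0,2.0,1.2,0,-6,0,0,0]
}}

```text
t: 10.9
position: [541.5, 62.3, 42.9]
tool_rot: [1.232, 2.889, 0.0]
wrist_force: [0.2, -0.4, -0.4]
width: 19.8
grasp_force: 0.0
```

```bash
cat >> h.py <<'E'
def find(n,X,r=14,z=10,thr=75):
    "centre of dark blob near X in camera n, ray cast at height z"
    c=cams.get_calibration(n);im,_=cams.get_image(n);u,v=map(int,np.round(px(c,[X[0],X[1],z])))
    g=im[v-r:v+r+1,u-r:u+r+1].max(2);m=(g<thr).astype(np.uint8)
    N,l,s,ce=cv2.connectedComponentsWithStats(m)
    return [(s[i,4],s[i,2:4].tolist(),ray(c,*(ce[i]+[u-r,v-r]),z)[:2].round(1),tr(ray(c,*(ce[i]+[u-r,v-r]),z)).round(1)) for i in range(1,N) if s[i,4]>25],im
E
python3 - <<'E'
from h import *
k=np.array([473,134])+145*np.array([.692,-.722]);print("exp",k,tr(k))
r,im=find("scene",k);print(r)
cv2.imwrite("pics/scene5.png",im[:,:,::-1])
p=w(-128,70);to(p[0],p[1],43,15.06)
E
```

```text
exp [573.34  29.31] [-80.53487089  69.62679276]
[(np.int32(197), [21, 16], array([579.5,  36.2]), array([-72.8,  74.6]))]
t 10.95 pos [541.2  62.2  42.3] push ang -46.2 w 20.1 | shift [-2.28 -4.1  -0.07] rz -61.2 zaxis [-0.  0. -1.] F [-0.1 -0.4 -0.3]
```

k1 stands near tray coordinates (-79,70). Next I turn the tool to the tray direction behind it.

>>> {"api": "arm_command", "payload": {
  "series": [2.0,-2.3,-4.1,0,0,0,-61.2,2.0,-2.3,-4.1,0,0,0,-61.2,2.0,-2.3,-4.1,0,0,0,-61.2,2.0,-2.3,-4.1,0,0,0,-61.2,2.0,-2.3,-4.1,0,0,0,-61.2,2.0,-2.3,-4.1,0,0,0,-61.2,2.0,-2.3,-4.1,0,0,0,-61.2,2.0,-2.3,-4.1,0,0,0,-61.2]
}}

```text
t: 11.95
position: [527.7, 16.9, 42.2]
tool_rot: [0.405, -3.114, -0.0]
wrist_force: [1.3, 0.5, 0.8]
width: 20.6
grasp_force: 0.0
```

```bash
python3 - <<'E'
from h import *
r,im=find("scene",(573,29));print(r);cv2.imwrite("pics/scene6.png",im[:,:,::-1])
r,im=find("top",(573,29));print(r);cv2.imwrite("pics/top6.png",im[:,:,::-1])
p=w(-128,70);to(p[0],p[1],-17,15.06)
E
```

```text
[(np.int32(111), [12, 12], array([573.5,  27.5]), array([-80.9,  67.8]))]
[(np.int32(108), [29, 5], array([592.7,  27.9]), array([-62.2,  63.2]))]
t 12.05 pos [527.9  16.9  42.4] push ang 14.9 w 19.7 | shift [0.03 0.05 5.94] rz -0.2 zaxis [-0.  0. -1.] F [0.3 0.6 0.2]
```

k1 is cleanly isolated at tray (-81,68). I'll descend and push it 11.2 cm in.

>>> {"api": "arm_command", "payload": {
  "series": [2.0,0,0,2.5,0,0,0,2.0,0,0,4.5,0,0,0,2.0,0,0,5.6,0,0,0,2.0,0,0,5.9,0,0,0,2.0,-0.8,0,5.9,0,0,0,2.0,-1.6,0,5.9,0,0,0,2.0,-2.4,0,5.9,0,0,0,2.0,-3.2,0,5.9,0,0,0,2.0,-4.1,0,5.9,0,0,0,2.0,-5.0,0,5.9,0,0,0]
}}

```text
t: 13.3
position: [577.0, 30.0, -16.3]
tool_rot: [0.41, -3.115, 0.0]
wrist_force: [-0.0, 0.2, 0.8]
width: 19.7
grasp_force: 0.3
```

>>> {"api": "arm_command", "payload": {
  "series": [2.0,-0.9,0,0,0,0,0,2.0,-1.8,0,0,0,0,0,2.0,-2.8,0,0,0,0,0,2.0,-3.8,0,0,0,0,0,2.0,-4.8,0,0,0,0,0,2.0,-5.6,0,0,0,0,0,2.0,-6.2,0,0,0,0,0,2.0,-6.2,0,0,0,0,0,2.0,-5.0,0,0,0,0,0,2.0,-3.5,0,0,0,0,0]
}}

```text
t: 14.55
position: [608.9, 38.6, -16.4]
tool_rot: [0.41, -3.114, -0.0]
wrist_force: [0.5, -0.8, 0.9]
width: 20.4
grasp_force: 0.0
```

```bash
python3 - <<'E'
from h import *
r,im=find("scene",w(4,69));print(r);cv2.imwrite("pics/scene7.png",im[:,:,::-1])
# k2: aim at tray y~0, 55 mm behind
a=np.array([-175.8,20.9]);b=np.array([0,2.]);e=(b-a)/np.linalg.norm(b-a);ang=15.06+np.degrees(np.arctan2(e[1],e[0]))
p=w(*(a-55*e));print("k2 ang",ang,"start",p);to(p[0],p[1],43,ang)
E
```

```text
[(np.int32(247), [21, 21], array([648.4,  27.5]), array([-8.5, 48.4]))]
k2 ang 8.923783373396315 start [439.67326916 -51.02763947]
t 14.6 pos [607.1  38.2 -16.6] push ang 15.0 w 20.2 | shift [18.49 -4.29 -5.92] rz 6.1 zaxis [-0.002 -0.    -1.   ] F [ 0.6 -0.7 -0.4]
```

>>> {"api": "arm_command", "payload": {
  "series": [2.0,0,0,-3,0,0,0,2.0,0,0,-5.9,0,0,0,2.0,4,-1,-5.9,0,0,3,2.0,8,-2,-5.9,0,0,6.1,2.0,12,-3,-5.9,0,0,6.1,2.0,15.5,-4,-5.9,0,0,6.1,2.0,17.5,-4.4,-5.9,0,0,6.1,2.0,17.5,-4.4,-5.9,0,0,6.1,2.0,17.5,-4.4,-5.9,0,0,6.1]
}}

```text
t: 15.72
position: [453.2, -48.8, 43.0]
tool_rot: [-0.243, 3.131, -0.0]
wrist_force: [-0.5, -0.6, -0.2]
width: 19.7
grasp_force: 0.0
```

```bash
python3 - <<'E'
from h import *
r,im=find("top",w(4,69));print(r);cv2.imwrite("pics/top8.png",im[:,:,::-1])
r,im=find("scene",w(4,69));print(r)
to(449.6,-49.5,-17,8.9)
E
```

```text
[(np.int32(104), [14, 14], array([655.1,  50.1]), array([ 3.8, 68.4]))]
[(np.int32(57), [11, 8], array([658.4,  41.9]), array([ 4.8, 59.7]))]
t 15.82 pos [453.2 -48.7  42.8] push ang 8.9 w 20.1 | shift [ 0.37 -0.02  5.98] rz 0.0 zaxis [ 0.001 -0.    -1.   ] F [ 0.3 -0.2  0.1]
```

k1 stands inside at tray (4,68). Next is k2.

>>> {"api": "arm_command", "payload": {
  "series": [2.0,0.3,0,2.5,0,0,0,2.0,0.3,0,4.5,0,0,0,2.0,0.3,0,5.6,0,0,0,2.0,0.3,0,5.9,0,0,0,2.0,-0.5,0,5.9,0,0,0,2.0,-1.2,0,5.9,0,0,0,2.0,-1.9,0,5.9,0,0,0,2.0,-2.7,0,5.9,0,0,0,2.0,-3.6,0,5.9,0,0,0,2.0,-4.5,0,5.9,0,0,0]
}}

```text
t: 17.08
position: [497.6, -41.9, -16.2]
tool_rot: [-0.244, 3.132, -0.0]
wrist_force: [-0.5, -0.6, -0.5]
width: 19.9
grasp_force: 0.3
```

>>> {"api": "arm_command", "payload": {
  "series": [2.0,-0.9,0,0,0,0,0,2.0,-1.9,0,0,0,0,0,2.0,-2.9,0,0,0,0,0,2.0,-3.9,0,0,0,0,0,2.0,-4.9,0,0,0,0,0,2.0,-5.9,0,0,0,0,0,2.0,-6.9,0,0,0,0,0,2.0,-7.9,0,0,0,0,0,2.0,-8.9,0,0,0,0,0,2.0,-9.8,0,0,0,0,0]
}}

```text
t: 18.32
position: [594.4, -26.7, -16.3]
tool_rot: [-0.244, 3.132, -0.0]
wrist_force: [-0.3, 0.4, 1.0]
width: 19.9
grasp_force: 0.3
```

```bash
python3 - <<'E'
from h import *
p=ctrl.state()["position"];e=np.array([np.cos(.1555),np.sin(.1555)]);k=p[:2]+20*e
print("tcp",p.round(1),tr(p).round(1),"exp knob",tr(k).round(1),find("scene",k)[0])
q=w(0,2)-20*e;to(q[0],q[1],-17,8.9)
E
```

```text
tcp [594.4 -26.7 -16.3] [-74.7  10.1] exp knob [-54.8   7.9] [(np.int32(498), [29, 29], array([612.4, -17.4]), array([-54.9,  14.3]))]
t 18.38 pos [595.4 -26.6 -16.1] push ang 8.9 w 20.2 | shift [-5.42  0.01  0.09] rz 0.0 zaxis [ 0.001 -0.    -1.   ] F [-1.   1.3  0.6]
```

>>> {"api": "arm_command", "payload": {
  "series": [2.0,-0.9,0,0,0,0,0,2.0,-1.8,0,0,0,0,0,2.0,-2.8,0,0,0,0,0,2.0,-3.8,0,0,0,0,0,2.0,-4.8,0,0,0,0,0,2.0,-5.4,0,0,0,0,0,2.0,-5.4,0,0,0,0,0,2.0,-4,0,0,0,0,0,2.0,-2.5,0,0,0,0,0,2.0,-2.5,0,-3,0,0,0]
}}

```text
t: 19.62
position: [615.8, -22.9, 12.2]
tool_rot: [0.243, -3.127, -0.001]
wrist_force: [0.1, -0.0, 1.0]
width: 19.9
grasp_force: 0.0
```

```bash
python3 - <<'E'
from h import *
# k3: to tray (0,-66), 45 mm behind
a=np.array([-195.6,-70.1]);b=np.array([0,-66.]);e=(b-a)/np.linalg.norm(b-a);ang=15.06+np.degrees(np.arctan2(e[1],e[0]))
p=w(*(a-42*e));f=w(*(b-20*e));print("k3 ang",ang,"start",p,"end",f);to(p[0],p[1],43,ang)
E
```

```text
k3 ang 16.26080930762198 start [ 458.21226275 -147.27561903] end [667.14886669 -86.3333839 ]
t 19.62 pos [615.8 -22.9  12.2] push ang 8.9 w 19.9 | shift [17.51 -9.85 -3.01] rz -7.4 zaxis [-0.005  0.001 -1.   ] F [ 0.1 -0.   1. ]
```

>>> {"api": "arm_command", "payload": {
  "series": [2.0,0,0,-3,0,0,0,2.0,3,-2,-3,0,0,-3.7,2.0,7,-4,-3,0,0,-7.4,2.0,11,-6,-3,0,0,-7.4,2.0,15,-8,-3,0,0,-7.4,2.0,17.5,-9.8,-3,0,0,-7.4,2.0,17.5,-9.8,-3,0,0,-7.4,2.0,17.5,-9.8,-3,0,0,-7.4,2.0,17.5,-9.8,-3,0,0,-7.4]
}}

```text
t: 20.75
position: [461.3, -146.3, 43.7]
tool_rot: [-0.447, 3.109, -0.0]
wrist_force: [0.1, 0.4, -1.1]
width: 20.0
grasp_force: 0.0
```

```bash
python3 - <<'E'
from h import *
to(458.2,-147.3,-17,16.3)
print(find("top",w(0,2))[0],find("top",w(4,69))[0]);print("k3",find("scene",(498.5,-135.5),r=9,thr=95)[0])
E
```

```text
t 20.75 pos [ 461.3 -146.3   43.7] push ang 16.3 w 20.0 | shift [ 0.33 -0.    6.07] rz 0.0 zaxis [ 0. -0. -1.] F [ 0.1  0.4 -1.1]
[(np.int32(107), [15, 14], array([665.9, -15.8]), array([-2.9,  2. ]))] [(np.int32(101), [14, 14], array([654.9,  50.3]), array([ 3.6, 68.7]))]
k3 [(np.int32(113), [11, 13], array([ 499.1, -138.9]), array([-196. ,  -73.5]))]
```

>>> {"api": "arm_command", "payload": {
  "series": [2.0,0.3,0,2.5,0,0,0,2.0,0.3,0,4.5,0,0,0,2.0,0.3,0,5.6,0,0,0,2.0,0.3,0,6.0,0,0,0,2.0,-0.5,0,6.0,0,0,0,2.0,-1.2,0,6.0,0,0,0,2.0,-1.9,0,6.0,0,0,0,2.0,-2.7,0,6.0,0,0,0,2.0,-3.6,0,6.0,0,0,0,2.0,-4.6,0,6.0,0,0,0]
}}

```text
t: 22.15
position: [505.5, -133.8, -16.2]
tool_rot: [-0.445, 3.11, -0.0]
wrist_force: [0.8, -0.0, 0.4]
width: 20.3
grasp_force: 0.2
```

>>> {"api": "arm_command", "payload": {
  "series": [2.0,-1,0,0,0,0,0,2.0,-2,0,0,0,0,0,2.0,-3,0,0,0,0,0,2.0,-4,0,0,0,0,0,2.0,-5,0,0,0,0,0,2.0,-6,0,0,0,0,0,2.0,-7,0,0,0,0,0,2.0,-8,0,0,0,0,0,2.0,-9,0,0,0,0,0,2.0,-10,0,0,0,0,0]
}}

```text
t: 23.4
position: [601.5, -105.7, -16.3]
tool_rot: [0.445, -3.11, -0.0]
wrist_force: [-0.1, -0.0, -0.2]
width: 19.8
grasp_force: 0.2
```

```bash
python3 - <<'E'
from h import *
p=ctrl.state()["position"];e=np.array([np.cos(np.radians(16.3)),np.sin(np.radians(16.3))]);k=p[:2]+20*e
print("exp knob",tr(k).round(1),find("scene",k)[0]);to(667.1,-86.3,-17,16.3)
E
```

```text
exp knob [-68.4 -67.6] [(np.int32(424), [29, 28], array([618.3, -93.1]), array([-68.9, -60.3]))]
t 23.45 pos [ 602.6 -105.5  -16.1] push ang 16.3 w 19.9 | shift [-6.73  0.03  0.1 ] rz 0.0 zaxis [ 0.001 -0.    -1.   ] F [-0.2  0.6  0. ]
```

>>> {"api": "arm_command", "payload": {
  "series": [2.0,-1,0,0,0,0,0,2.0,-2,0,0,0,0,0,2.0,-3,0,0,0,0,0,2.0,-4,0,0,0,0,0,2.0,-5,0,0,0,0,0,2.0,-6,0,0,0,0,0,2.0,-6.7,0,0,0,0,0,2.0,-6.7,0,0,0,0,0,2.0,-5.5,0,0,0,0,0,2.0,-4,0,0,0,0,0]
}}

```text
t: 24.7
position: [638.0, -94.9, -16.4]
tool_rot: [0.445, -3.109, -0.0]
wrist_force: [0.7, -0.1, 0.1]
width: 20.2
grasp_force: 0.0
```

>>> {"api": "arm_command", "payload": {
  "series": [2.0,0,0,-2,0,0,0,2.0,0,0,-6,0,0,0,2.0,0,0,-11,0,0,0,2.0,4,0,-13,0,0,0,2.0,9,0,-15,0,0,0,2.0,14,0,-17,0,0,0,2.0,20,0,-18,0,0,0,2.0,26,0,-18,0,0,0,2.0,28,0,-18,0,0,0,2.0,28,0,-18,0,0,0]
}}

```text
t: 25.95
position: [370.6, -173.8, 164.9]
tool_rot: [-0.443, 3.109, -0.002]
wrist_force: [0.4, 0.8, 0.8]
width: 20.3
grasp_force: 0.0
```

```bash
python3 - <<'E'
from h import *
for X in (w(4,69),w(-2,2),w(0,-66)):
    r,im=find("top",X);print(r,find("scene",X)[0])
cv2.imwrite("pics/top9.png",im[:,:,::-1]);a=cv2.imread("pics/top0.png");b=cv2.imread("pics/top9.png")
im,_=cams.get_image("scene");s=im[:,:,::-1]
cv2.imwrite("pics/c9.png",np.hstack([cv2.resize(b[130:330,235:445],(420,400)),cv2.resize(s[190:310,240:374],(380,400))]))
c=cams.get_calibration("top");f=lambda i,u,v:cv2.matchTemplate(i[v-16:v+17,u-16:u+17],a[v-11:v+12,u-11:u+12],cv2.TM_CCOEFF_NORMED)
for n,(u,v) in dict(cream=(303,279),green=(421,252),turq=(420,290),purple=(370,311),green2=(408,321),tin=(187,268),scr=(470,268)).items():
    r=f(b,u,v);print(n,r.max().round(2),np.array(np.unravel_index(r.argmax(),r.shape))-5)
to(0,0,0,0)
E
```

```text
[(np.int32(107), [14, 14], array([655. ,  50.1]), array([ 3.7, 68.5]))] [(np.int32(61), [11, 10], array([658.6,  41.9]), array([ 5.1, 59.6]))]
[(np.int32(118), [15, 16], array([666.4, -16. ]), array([-2.4,  1.7]))] [(np.int32(26), [10, 4], array([663.1,  36.8]), array([ 8. , 53.5])), (np.int32(118), [13, 14], array([669.2, -17.3]), array([-0.1, -0.3]))]
[(np.int32(121), [14, 15], array([684.1, -81.2]), array([ -2.3, -65.9]))] [(np.int32(124), [12, 14], array([686.9, -82.5]), array([  0.1, -67.8]))]
cream 1.0 [0 0]
green 1.0 [0 0]
turq 0.73 [0 0]
purple 0.96 [0 0]
green2 0.86 [0 0]
tin 1.0 [0 0]
scr 1.0 [0 0]
t 26.3 pos [ 371.1 -173.   163.6] push ang 16.3 w 20.1 | shift [30.74 27.04 16.37] rz 16.3 zaxis [-0.  0. -1.] F [0.6 0.6 0.6]
```

View pics/c9.png

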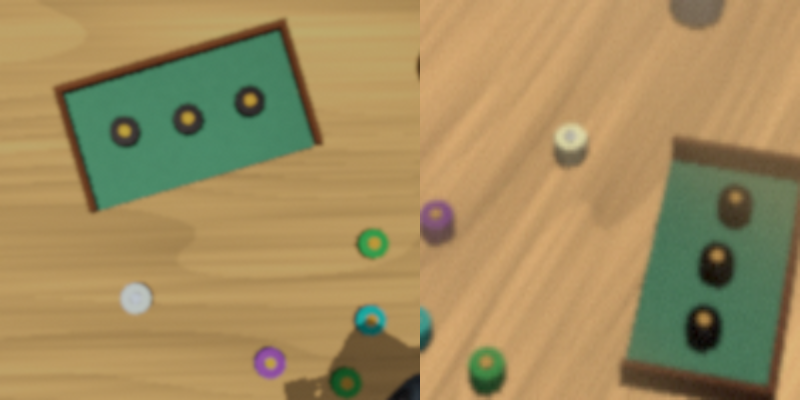

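All three black knobs stand upright well inside the tray, at crop pixels (125,132), (188,119) and (250,101). The cream knob at (136,298) and the look-alikes haven't moved, and the arm is clear.

```bash
python3 -c "
from station import job
print(job.job_done())"
```

```text
the job is handed in; nothing more can be done
None
```

All three black knobs were swept flat into the tray and the job is handed in (about 26 s of arm time); no other item I checked moved, though the first pass missed k1 because the fingertips stood about 39 mm higher than the reported TCP and `ctrl.tips_ahead` imply, which I corrected from the scene depth.

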